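Tip the forming block onto the bench plate and load its collars

TASK

Slide the standing forming block, upright, until its foot is square against the front edge of the steel bench plate (the edge away from the robot), then push high on its face so that it tips over that edge and lies flat on the plate with its post pointing up. Take the collars from the sloping rack and thread them down the post fully home, first the wide brass one, then the narrow blue one on top of it. Leave the grey tray, the amber jar and the dark steel mandrel where they stand.

Things in the scene. Friction and masses are not known exactly. Their poses are not given: they have to be found in the camera images.
- plate: Flat steel bench plate, fixed to the table, 220 (x) x 260 (y) x 10 mm thick. Origin: on the table, under the middle of its front edge, the one farthest from the robot; x points from that edge across the plate (roughly towards the robot), y along the edge, z up. The front edge, a 10 mm high step, is the stop for the block's foot.
- block: Loose beech block, 0.5 to 1 kg, 90 (x) x 100 (y) x 130 mm tall, red band at the top. Stands 20 to 45 mm short of the plate, x roughly along the plate's x. Origin: centre of its underside; z along its height. A post sticks out of its -x face (away from the robot). Pushed above half height away from the stop it may topple early; pushed high at the stop, it falls over once leant 45 to 50 degrees.
- post_foot (a point): Foot of the post, on its axis, in the block's -x face: 60 mm above the underside, midway across the 100 mm width. Axes as the block's; the post points along the block's -x.
- post_tip (a point): Free end of the post, 50 mm from post_foot. The post is 16 mm in diameter, its last 8 mm taper to 8 mm.
- rack: Fixed plywood board 80 x 180 mm on short legs, sloping 30 degrees: high side towards the robot, face normal (-0.5, 0, 0.866) in the rack's axes. Origin: on the table under the board's centre, whose face is there 50 mm up; x to the high side, y along the board, z up. Two black pegs, 19 mm in diameter, 14 mm long, square to the face, at y = +45 and -45 mm, hold one collar each, either way round.
- wide_collar_centre (a point): Centre, half-way up, of the loose brass collar: a ring 48 mm in outer diameter, 22 mm bore, 22 mm high, about 160 g. Its z is the ring's axis; on the rack it lies flat on the sloping face, its axis leaning 30 degrees.
- narrow_collar_centre (a point): Centre, half-way up, of the loose blue plastic collar: a ring 36 mm in outer diameter, 22 mm bore, 20 mm high, about 50 g. Its z is the ring's axis; on the rack it lies flat on the sloping face, its axis leaning 30 degrees.
- burr_tray: Bystander: loose grey open tray 100 x 160 x 35 mm high, origin at the centre of its underside. It stands on the other side of the bench from the rack.
- jar: Bystander: amber glass jar, 52 mm in diameter, 75 mm high, origin at the centre of its underside.
- mandrel: Bystander: dark steel tapered mandrel standing on a 60 mm foot, 150 mm high, origin at the centre of its underside.

How it is judged:
On the way, in this order (a step that is already met when the one before it is completed fails the run):
1. the block stands upright with its foot square against the plate's front edge (within 4 mm and 5 degrees) (x of block in the frame of plate above -0.049 m and angle between block's own z axis and vertical below 0.09 rad and angle between the x axis of block and the x axis of plate, either way round below 0.09 rad), for 0.1 s.
2. the block lies flat on the plate across its front edge, post up (angle between block's own x axis and vertical above 3.05 rad and x of post_foot in the frame of plate between 0.015 and 0.075 m and y of post_foot in the frame of plate between -0.08 and 0.08 m and height (world z) of post_foot between 0.094 and 0.106 m), for 0.2 s.
3. the wide brass collar is fully home at the foot of the post (all of step 2 and distance between wide_collar_centre and post_foot below 0.0145 m), for 0.2 s.
4. the narrow blue collar is fully home on top of it (all of step 3 and distance between narrow_collar_centre and post_foot below 0.0355 m), for 0.2 s.
At the end, for the whole second after the job is handed in: Block flat on the plate, post upright within 5 degrees, post foot 15 to 75 mm in from the front edge and within 80 mm of its middle; wide collar home on the block (centre within 14.5 mm of post foot), narrow one on it (within 35.5 mm); bystanders in place; all released, at rest (all of step 4 and linear speed of each of block, wide_collar, narrow_collar below 0.02 m/s); the robot touches nothing.
It fails at once if the grey tray is shoved more than 40 mm away (distance of burr_tray from where it was at the start of the episode above 0.04 m).
It fails at once if the amber jar is shoved more than 40 mm away (distance of jar from where it was at the start of the episode above 0.04 m).
It fails at once if the steel mandrel is shoved more than 40 mm away (distance of mandrel from where it was at the start of the episode above 0.04 m).
It fails at once if the jar or the mandrel is knocked over (angle between any of jar, mandrel's own z axis and vertical above 0.5 rad).
It also fails if it takes over 72 s, if anything falls off the work surface, if the arm or the gripper's body presses on something with over 40 N, if the wrist force passes 120 N, or if a joint passes its speed limit or range.

ROBOT

A 6-joint arm with a two-finger parallel gripper is mounted at the origin on the work surface. World frame = base frame: x ahead of the robot, y to its left, z up, the work surface at z = 0. Lengths are in m, angles in rad, forces in N, time in s.
With the tool pointing down it reaches from about 0.225 to 0.725 m from the base axis. Payload 3.1 kg.
Tool frame: the origin (TCP) lies at the very end of the fingers, on their centre line; the grasp point (between the pads) lies 19 mm behind it; z points along the fingers, y is the line along which they close (so a half turn about z gives the same grasp; the last joint's range is limited). The gripper opens to 85 mm and grips with 20 to 120 N. Pads are 22 mm wide; open, the fingers measure 114 mm over their backs; the gripper's body (76 mm by 85 mm) begins 54 mm behind the grasp point. The pads swing forward as they close: fully open they stand 13 mm farther back than shut.
Start: joints at [-1.323, 0.048, 0.099, 1.622, 0, 1.443], TCP at [0.193, -0.488, 0.197] pointing down, gripper open.
Joint ranges: [-2.91, 2.91], [-0.99, 1.94], [-1.21, 1.42], [-2.12, 2.29], [-1.49, 1.47], [-3.14, 3.14]. Speed limits (rad/s): [2.79, 2.79, 3.14, 3.14, 3.14, 3.14].

INTERFACE

Orientations are given as a rotation vector (axis times angle).
In Python, from workcell import arm, vision, job_done, spotter gives the robot as it stands. The module is installed in compiled form; this text tells all that it offers.
- The arm moves only by the tool move_arm, never from a script. Its argument "deltas" is a list that holds one entry, the list of rows, each a list of 4 numbers: the shift along the tool's x, y, z in m, then the turn about the tool's z in degrees. In form: [[[tx, ty, tz, twist], ...]]. A call has 1 to 10 rows; each row shifts and turns the commanded pose from where the row before left it, along the tool's axes as they then stand; what a row does not reach is not made up. A row lasts 1/8 s, in which the tool goes at most 62.5 mm and 10.7 degrees, less where a joint would pass 70% of its speed; a pose out of reach is approached as far as the arm can. A call with a gripper value outside its range is refused whole. "jaw" is the opening, from 0 (shut) to 1 (fully open), set as the call begins (left out, the last holds). The fingers move at their own pace and stop on an object; "squeeze" is the grip in N (left out, the last holds). Time passes only in rows, so rows that do not move let the fingers close. It gives the time, the measured TCP pose, the force, the opening and the grip force at its end, in the units of the state.
- arm.observe(): the state, without advancing time (a new reading comes with each control period).
- vision.grab_frame(name): name is "scene" or "top" or "wrist"; returns a dict with "img" (480x640x3 uint8, blue, green, red), "z_map" (480x640 float32, m along the optical axis (not along the pixel's ray), 0 where there is no reading), "fx", "fy", "cx", "cy" (pixels), "distortion" ([k1, k2, p1, p2, k3] as OpenCV has them; the pictures are not rectified), "position" and "rotation" of the camera in the world; the wrist camera has in their place "tool_from_camera" (4x4, takes a point from camera to tool coordinates, whose origin is the TCP and whose axes are the flange's). Camera axes: x right, y up, looking along -z (the intrinsics and any distortion apply to the point x, -y, -z); pixel columns grow to the right and rows downward; lengths in m; the calibration is good to about 2 mm. A picture is of the moment at which its call begins: read the wrist's pose just before it.
- job_done(): hands the job in; it is judged then, once.
Trained networks look in the newest picture that a camera, given by its name, has taken for a name from the list of things; names that differ only in an ending like _2 or _b are one class to them, and where a whole thing is asked for, a point or a joint stands for the part that bears it (a point fixed in the world has none). Each returns a list of dicts, best first, with "confidence" (0 to 1); they miss things now and then, are a little off and sometimes report something else, mostly with a low value. They report only what shows in the picture. A call takes as long as a camera call.
- spotter.search_frame(camera, label): "box" ([left, top, right, bottom] in pixels, round what is visible of it).
- spotter.tip_of(camera, label): "pixel" ([column, row] in pixels: a listed point, or the origin of a listed thing).
The state is a dict: "time_s": time; "qpos": joint angles; "dq": joint speeds; "effort": joint torques, N m; "tcp_pos": TCP position; "tool_rot": TCP orientation; "wrist_force": force on the tool from outside, world axes, zero at the start; "ft_torque": the same for the moment, N m; "gripper_width": opening from 0.0 (shut) to 1.0 (fully open); "finger_force": force on a finger pad.
Only numpy, scipy, OpenCV 4.12 (cv2) and the standard library are available. Lean on these libraries where they do the work, as an engineer would, in place of code of your own. Each camera call takes 0.05 s, during which the arm holds its last target. There are 200 camera calls.

## Working session

There is one attempt and no reset: what is moved stays moved. The work goes in short steps, Python scripts to look and compute and a tool call to move; the robot and the scene stay as the last step left them, time stands still between calls to the robot, and variables do not carry over. Pictures are saved under pics/ and viewed, at most 10 in all, crops included, and the job is handed in when it is done.

Besides the shell and the picture viewer there is one more tool, called after "Request:" in YAML: its name, and indented under it one key for each argument. move_arm: Moves the arm, as the interface text tells. Its arguments: {"type":"object","properties":{"deltas":{"type":"array"},"jaw":{"type":"number"},"squeeze":{"type":"number"}},"required":["deltas"]}

```bash
mkdir -p pics
cat > h.py <<'E'
import numpy as np, cv2
from scipy.spatial.transform import Rotation as R
from workcell import arm, vision, job_done, spotter
def cam(name):
    s=arm.observe(); f=vision.grab_frame(name)
    if name=="wrist":
        T=np.eye(4);T[:3,:3]=R.from_rotvec(s["tool_rot"]).as_matrix();T[:3,3]=s["tcp_pos"]
        f["T"]=T@np.array(f["tool_from_camera"])
    else:
        T=np.eye(4);r=np.array(f["rotation"]);T[:3,:3]=r if r.shape==(3,3) else R.from_rotvec(r).as_matrix();T[:3,3]=f["position"];f["T"]=T
    f["K"]=np.array([[f["fx"],0,f["cx"]],[0,f["fy"],f["cy"]],[0,0,1]]);f["d"]=np.array(f["distortion"],float)
    return f
def ray(f,px):
    u=cv2.undistortPoints(np.array([[px]],float),f["K"],f["d"])[0,0]
    return f["T"][:3,3],f["T"][:3,:3]@np.array([u[0],-u[1],-1.])
def at_z(f,px,z):
    o,d=ray(f,px);return o+d*(z-o[2])/d[2]
def depth(f,px):
    c,r=int(round(px[0])),int(round(px[1]))
    w=f["z_map"][max(r-2,0):r+3,max(c-2,0):c+3];w=w[w>0]
    if len(w)==0:return None
    o,d=ray(f,px);return o+d*np.median(w)
def tri(f,p,g,q):
    A=[];b=[]
    M=np.zeros((3,3));v=np.zeros(3)
    for F,x in((f,p),(g,q)):
        o,d=ray(F,x);d=d/np.linalg.norm(d);P=np.eye(3)-np.outer(d,d);M+=P;v+=P@o
    return np.linalg.solve(M,v)
def cloud(f,step=1):
    Z=f["z_map"][::step,::step];h,w=Z.shape
    v,u=np.mgrid[0:480:step,0:640:step]
    m=Z>0
    pts=np.stack([u[m],v[m]],1).astype(float).reshape(-1,1,2)
    n=cv2.undistortPoints(pts,f["K"],f["d"])[:,0];z=Z[m]
    P=np.stack([n[:,0]*z,-n[:,1]*z,-z],1)@f["T"][:3,:3].T+f["T"][:3,3]
    return P,f["img"][::step,::step][m],pts[:,0]
E
python3 - <<'E'
from h import *
np.set_printoptions(precision=4,suppress=True)
s=arm.observe();print(s)
F={}
for n in("scene","top"):
    f=cam(n);F[n]=f;cv2.imwrite(f"pics/{n}.png",f["img"])
    print(n,f["T"][:3].tolist(),f["fx"],f["d"],(f["z_map"]>0).mean())
    for l in("plate","block","post_foot","post_tip","rack","wide_collar_centre","narrow_collar_centre","burr_tray","jar","mandrel"):
        t=spotter.tip_of(n,l)[:2]
        for x in t: print(l,x["pixel"],round(x["confidence"],2),depth(f,x["pixel"]))
E
```

```text
{'time_s': 0.0, 'qpos': array([-1.3228,  0.0488,  0.0976,  1.622 ,  0.    ,  1.443 ]), 'dq': array([-0.0008, -0.0005,  0.0007, -0.0002, -0.0007,  0.    ]), 'effort': array([ -0.0008, -33.8781,  32.0015,   0.0203,  -0.    ,  -0.    ]), 'tcp_pos': array([ 0.1925, -0.4877,  0.1961]), 'tool_rot': array([-3.0839, -0.5863,  0.0002]), 'wrist_force': array([ 0.5311, -0.3273, -0.1539]), 'ft_torque': array([0.004 , 0.0055, 0.0034]), 'finger_force': 0.0, 'gripper_width': 1.0031904269794487}
scene [[-0.4303797136689086, -0.5942317194342779, 0.6794571109941006, 1.3408540432051295], [0.9026438196478186, -0.2810523686266314, 0.3259504578014217, 0.3586649200689204], [-0.0027270705646288973, 0.7535902266534125, 0.6573388269215458, 0.8107781997251718]] 551.8872668253076 [-0.0621  0.      0.      0.      0.    ] 0.996044921875
block [324.1, 279.6] 0.66 [0.6371 0.0475 0.0495]
post_foot [312.6, 264.9] 0.89 [0.6322 0.0203 0.0738]
post_tip [293.1, 282.4] 0.89 [ 0.6295 -0.0257  0.0036]
rack [231.6, 203.0] 0.62 [ 0.4839 -0.2611  0.0343]
wide_collar_centre [214.7, 182.0] 0.79 [ 0.4631 -0.3176  0.0645]
narrow_
[... 557 characters left out ...]
[284.3, 284.9] 0.95 [0.5206 0.0304 0.0004]
plate [451.8, 201.0] 0.3 [ 0.6832 -0.2808  0.0202]
block [287.3, 245.7] 0.59 [0.5842 0.0243 0.1291]
post_foot [289.4, 221.3] 0.72 [0.6245 0.0217 0.1292]
post_tip [302.0, 192.3] 0.79 [ 0.6972  0.0006 -0.0011]
rack [455.1, 323.5] 0.88 [ 0.4574 -0.2766  0.0483]
rack [487.9, 331.1] 0.48 [ 0.4469 -0.3262  0.0732]
wide_collar_centre [487.9, 329.8] 0.78 [ 0.449  -0.3266  0.072 ]
wide_collar_centre [301.6, 194.4] 0.15 [0.6929 0.0013 0.0001]
narrow_collar_centre [439.8, 318.7] 0.55 [ 0.4661 -0.2457  0.0611]
burr_tray [142.3, 322.2] 0.75 [0.448  0.2889 0.0037]
jar [142.8, 189.8] 0.92 [0.6847 0.2845 0.0545]
mandrel [452.7, 196.6] 0.81 [ 0.6887 -0.2777  0.0361]
```

View pics/scene.png

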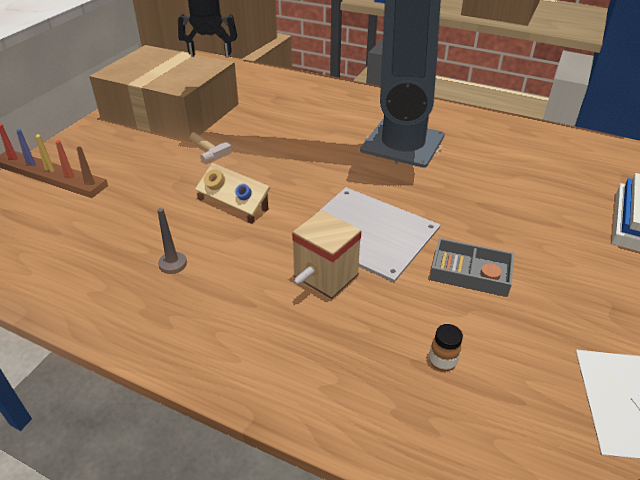

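View pics/top.png

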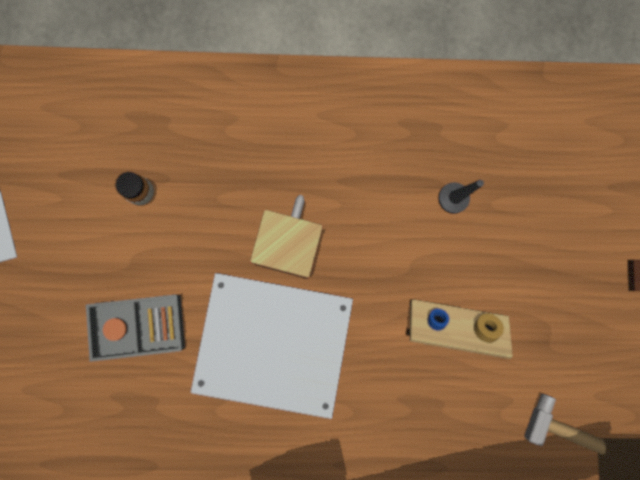

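Run:
```python
from h import *
np.set_printoptions(precision=4,suppress=True)
for n in("top","scene"):
    f=cam(n);P,C,_=cloud(f)
    # block top
    m=(P[:,2]>.122)&(P[:,2]<.138)&(abs(P[:,0]-.58)<.1)&(abs(P[:,1]-.03)<.12)
    B=P[m];print(n,"blocktop",m.sum(),B.mean(0),cv2.minAreaRect((B[:,:2]*1000).astype(np.float32)))
    # plate top
    m=(P[:,2]>.006)&(P[:,2]<.014)&(P[:,0]<.6)&(P[:,0]>.22)&(abs(P[:,1]-.03)<.17)
    B=P[m];print("plate",m.sum(),B.mean(0),cv2.minAreaRect((B[:,:2]*1000).astype(np.float32)))
    for y0 in np.arange(-.09,.16,.02):
        b=B[abs(B[:,1]-y0)<.003]
        if len(b)>10: print(" y",round(y0,3),"xmin/max",np.percentile(b[:,0],1),np.percentile(b[:,0],99))
    # post
    m=(P[:,2]>.04)&(P[:,2]<.08)&(P[:,0]>.61)&(P[:,0]<.74)&(abs(P[:,1]-.01)<.1)
    B=P[m]
    if m.sum():print("post",m.sum(),B.min(0),B.max(0),B.mean(0))
    # rack
    m=(P[:,2]>.025)&(P[:,2]<.13)&(P[:,0]<.54)&(P[:,0]>.36)&(P[:,1]<-.15)&(P[:,1]>-.42)
    B=P[m];c=C[m].astype(int);print("rack",m.sum(),cv2.minAreaRect((B[:,:2]*1000).astype(np.float32)),B[:,2].max())
    blue=(c[:,0]>c[:,2]+30);print("blue",blue.sum(),B[blue].mean(0) if blue.any() else 0)
print(arm.observe()["time_s"])
```

```text
top blocktop 3336 [0.5884 0.0263 0.1292] ((588.9706420898438, 26.315872192382812), (100.5988540649414, 90.5573501586914), 76.15205383300781)
plate 16721 [0.41   0.0497 0.0095] ((431.02435302734375, 46.13026428222656), (259.99188232421875, 262.54132080078125), 80.54472351074219)
 y -0.09 xmin/max 0.4465095274476444 0.4984442300621728
 y -0.07 xmin/max 0.3359157529534832 0.5004626103415662
 y -0.05 xmin/max 0.28475877217627005 0.5033083109292116
 y -0.03 xmin/max 0.2877431429417654 0.50663137542572
 y -0.01 xmin/max 0.2931565384032792 0.5118093395063756
 y 0.01 xmin/max 0.295896100850377 0.5133341000146635
 y 0.03 xmin/max 0.30017258831564325 0.5184916846850159
 y 0.05 xmin/max 0.30270667503203813 0.520230319458491
 y 0.07 xmin/max 0.30640244663412186 0.5237344669467835
 y 0.09 xmin/max 0.30981412712471984 0.526684624709099
 y 0.11 xmin/max 0.312884745401099 0.5300172630114951
 y 0.13 xmin/max 0.31620756559350066 0.5335360685680649
 y 0.15 xmin/max 0.3179029710186102 0.5369335773063562
post 194 [ 0.6393 -0.0009  0.0579] [0.6809 0.0201 0.0719] [0.6592 0.0086 0.0651]
rack 4274 ((449.0641
[... 651 characters left out ...]
4
 y 0.01 xmin/max 0.26695430483846017 0.40710832728981194
 y 0.03 xmin/max 0.25631506925909603 0.41532659907255337
 y 0.05 xmin/max 0.29135409111612487 0.44633503457645873
 y 0.07 xmin/max 0.30355863300184643 0.5062030333353921
 y 0.09 xmin/max 0.30332083893224715 0.5281962603821004
 y 0.11 xmin/max 0.3047032433213648 0.529936159139016
 y 0.13 xmin/max 0.3129327233954446 0.5345077867647182
 y 0.15 xmin/max 0.31509133521082117 0.5384003601442401
post 831 [ 0.6101 -0.0308  0.0401] [0.6804 0.0743 0.0799] [0.6356 0.0272 0.0621]
rack 2093 ((448.9374694824219, -282.7382507324219), (181.12562561035156, 73.55634307861328), 80.4816665649414) 0.08118632315950014
blue 150 [ 0.4676 -0.2364  0.0632]
1.2
```

The scene picture shows the block at about (325,255), with its post pointing at the camera. The plate lies behind it at (375,235), and the rack at (232,190) carries the brass collar on the left and the blue one on the right. The top view agrees: block (287,243), plate (272,345), blue (439,319), brass (489,327).

I'll turn the tool square to the plate first.

Request:
move_arm:
  deltas:
    - [[0, 0, 0, -10.6], [0, 0, 0, -10.6], [0, 0, 0, -10.6], [0, 0, 0, -10.6], [0, 0, 0, -10.6], [0, 0, 0, -10.6], [0, 0, 0, -10.6], [0, 0, 0, -10.6], [0, 0, 0, -10.6], [0, 0, 0, -10.6]]
  jaw: 0

```text
time_s: 2.45
tcp_pos: [0.1927, -0.4884, 0.1973]
tool_rot: [-1.38, -2.822, -0.0]
wrist_force: [-0.7, -0.6, -0.3]
gripper_width: -0.001
finger_force: 0.0
```

Request:
move_arm:
  deltas:
    - [[0, 0, 0, -8.6], [0, 0, 0, -8.6], [0, 0, 0, -8.6], [0, 0, 0, -8.6], [0, 0, 0, -8.6]]

```text
time_s: 3.08
tcp_pos: [0.1927, -0.4884, 0.1973]
tool_rot: [-0.252, -3.131, -0.0]
wrist_force: [-0.8, -0.4, 1.1]
gripper_width: -0.002
finger_force: 0.0
```

```bash
cat >> h.py <<'E'
np.set_printoptions(precision=4,suppress=True)
def go(target=None):
    s=arm.observe();r=R.from_rotvec(s["tool_rot"]).as_matrix()
    print("t",round(s["time_s"],2),"tcp",s["tcp_pos"],"yaw",np.degrees(np.arctan2(r[1,0],r[0,0])).round(2),"F",s["wrist_force"],"w",round(s["gripper_width"],3),"ff",s["finger_force"])
    if target is not None: print("tool delta mm",1000*(r.T@(np.array(target)-s["tcp_pos"])))
E
python3 - <<'E'
from h import *
f=cam("top");g=cam("scene")
for l in("post_tip","post_foot","wide_collar_centre","narrow_collar_centre"):
    a=spotter.tip_of("top",l);b=spotter.tip_of("scene",l)
    if a and b: print(l,a[0],b[0],tri(f,a[0]["pixel"],g,b[0]["pixel"]))
go([.71,-.002,.20])
E
```

```text
post_tip {'pixel': [302.8, 194.9], 'confidence': 0.57} {'pixel': [293.4, 282.0], 'confidence': 0.6} [0.6804 0.0009 0.0621]
post_foot {'pixel': [291.4, 218.8], 'confidence': 0.63} {'pixel': [311.4, 269.2], 'confidence': 0.83} [0.6369 0.0195 0.066 ]
wide_collar_centre {'pixel': [488.0, 328.0], 'confidence': 0.91} {'pixel': [218.4, 178.0], 'confidence': 0.86} [ 0.4495 -0.3226  0.0678]
narrow_collar_centre {'pixel': [435.1, 320.3], 'confidence': 0.72} {'pixel': [241.5, 191.7], 'confidence': 0.61} [ 0.4642 -0.2402  0.0599]
t 3.58 tcp [ 0.1927 -0.4884  0.1973] yaw 170.5 F [-0.3954 -0.848   0.4738] w -0.002 ff 0.0
tool delta mm [-429.9417  565.1023   -2.7309]
```

Request:
move_arm:
  deltas:
    - [[-29, 38, 0, 0]]
  jaw: 5

```text
out of range
```

Request:
move_arm:
  deltas:
    - [[-0.029, 0.038, 0, 0], [-0.029, 0.038, 0, 0], [-0.029, 0.038, 0, 0], [-0.029, 0.038, 0, 0], [-0.029, 0.038, 0, 0], [-0.029, 0.038, 0, 0], [-0.029, 0.038, 0, 0], [-0.029, 0.038, 0, 0], [-0.029, 0.038, 0, 0], [-0.029, 0.038, 0, 0]]

```text
time_s: 4.82
tcp_pos: [0.5423, -0.1601, 0.1974]
tool_rot: [0.26, 3.13, -0.001]
wrist_force: [0.7, -0.9, 0.2]
gripper_width: 0.003
finger_force: 0.0
```

Request:
move_arm:
  deltas:
    - [[-0.028, 0.037, 0, 0], [-0.028, 0.037, 0, 0], [-0.028, 0.037, 0, 0], [-0.028, 0.037, 0, 0], [-0.028, 0.037, 0, 0], [0, 0, 0, 0]]

```text
time_s: 5.58
tcp_pos: [0.711, 0.0012, 0.1933]
tool_rot: [-0.253, -3.127, -0.001]
wrist_force: [-0.8, -0.5, -0.2]
gripper_width: -0.004
finger_force: 0.0
```

```bash
python3 -c "
from h import *
go([.711,-.001,.05])"
```

```text
t 5.58 tcp [0.711  0.0012 0.1933] yaw 170.73 F [-0.8319 -0.5297 -0.152 ] w -0.004 ff 0.0
tool delta mm [ -0.9608  -2.2599 143.3056]
```

Request:
move_arm:
  deltas:
    - [[0, -0.002, 0.028, 0], [0, 0, 0.028, 0], [0, 0, 0.028, 0], [0, 0, 0.028, 0], [0, 0, 0.028, 0], [0, 0, 0, 0], [0, 0, 0, 0]]

```text
time_s: 6.45
tcp_pos: [0.7097, -0.0043, 0.0588]
tool_rot: [0.26, 3.129, -0.0]
wrist_force: [0.4, -0.2, 0.7]
gripper_width: 0.004
finger_force: 0.0
```

Request:
move_arm:
  deltas:
    - [[0.008, 0, 0, 0], [0.007, 0, 0, 0], [0.005, 0, 0, 0], [0.005, 0, 0, 0], [0.005, 0, 0, 0], [0.004, 0, 0, 0], [0, 0, 0, 0]]

```text
time_s: 7.32
tcp_pos: [0.6756, 0.0019, 0.0573]
tool_rot: [-0.259, -3.131, -0.0]
wrist_force: [-0.2, -0.1, -0.4]
gripper_width: -0.002
finger_force: 0.0
```

```bash
cat >> h.py <<'E'
E0=np.array([.5185,.0315]);PX=np.array([-.9863,.1650]);PY=np.array([-.1650,-.9863])
def plate(p): return np.array([(p[:2]-E0)@PX,(p[:2]-E0)@PY])
def world(x,y,z): 
    p=E0+x*PX+y*PY;return [p[0],p[1],z]
def block():
    f=cam("top");P,C,_=cloud(f)
    m=(P[:,2]>.122)&(P[:,2]<.138)&(abs(P[:,0]-.57)<.12)&(abs(P[:,1]-.03)<.1)
    # keep the bright wood / discard dark arm
    c=C.astype(int);m&=(c[:,2]>c[:,0]+25)&(c.sum(1)>250)
    B=P[m];r=cv2.minAreaRect((B[:,:2]*1000).astype(np.float32));print("block top n",m.sum(),r,"plate xy of rect centre",plate(np.array(r[0])/1000))
    return f
E
python3 -c "
from h import *
go(world(-.151,0,.05))
f=block();cv2.imwrite('pics/push1.png',f['img'][150:360,180:420])
g=cam('scene')
for l in('post_tip','post_foot','block'):
    a=spotter.tip_of('scene',l);print(l,a[:1])"
```

```text
t 7.33 tcp [0.6756 0.0019 0.0573] yaw 170.53 F [-0.21   -0.1276 -0.4454] w -0.002 ff 0.0
tool delta mm [8.8268 3.2573 7.2836]
block top n 0 ((0.0, 0.0), (0.0, 0.0), 0.0) plate xy of rect centre [0.5062 0.1166]
post_tip [{'pixel': [294.5, 281.7], 'confidence': 0.88}]
post_foot [{'pixel': [313.6, 268.4], 'confidence': 0.72}]
block [{'pixel': [323.8, 279.3], 'confidence': 0.86}]
```

```bash
python3 -c "
from h import *
f=cam('scene');cv2.imwrite('pics/s2.png',cv2.resize(f['img'][180:330,240:420],None,fx=4,fy=4,interpolation=cv2.INTER_CUBIC))
f=cam('wrist');cv2.imwrite('pics/w2.png',f['img'])"
```

```text
(no output)
```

View pics/s2.png

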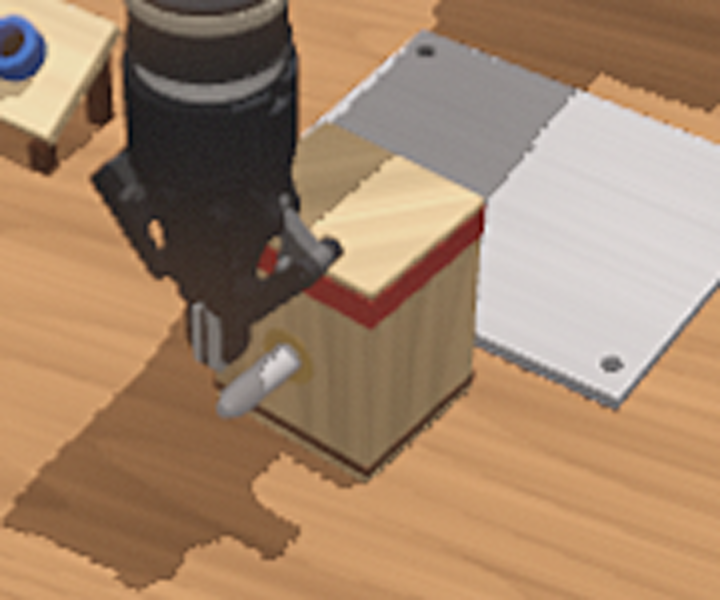

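```bash
python3 -c "
from h import *
go()
f=cam('scene')
def proj(p):
    q=f['T'][:3,:3].T@(np.array(p)-f['T'][:3,3]);q=np.array([q[0],-q[1],-q[2]])
    return cv2.projectPoints(q[None],np.zeros(3),np.zeros(3),f['K'],f['d'])[0].ravel()
print(proj([.6756,.0019,.0573]),proj([.681,.0025,.06]))
for c,r in((292,268),(293,265),(299,270),(297,282),(305,276),(311,270)): print(c,r,depth(f,(c,r)))
"
```

```text
t 7.67 tcp [0.676  0.0018 0.0573] yaw 170.53 F [ 0.1119 -0.406  -0.7587] w 0.003 ff 0.0
[294.3334 282.2917] [293.3073 283.1908]
292 268 [0.6861 0.0036 0.105 ]
293 265 [0.6847 0.0052 0.112 ]
299 270 [ 0.6238 -0.0142  0.0387]
297 282 [0.6768 0.0083 0.0619]
305 276 [0.6585 0.0165 0.0652]
311 270 [0.6394 0.0203 0.0663]
```

View pics/w2.png

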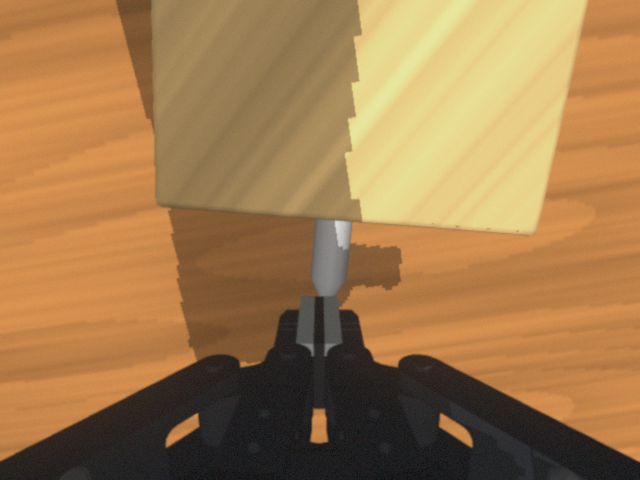

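```bash
python3 -c "
from h import *
go()
f=cam('wrist')
T=np.linalg.inv(f['T'])
def proj(p):
    q=(T@np.append(p,1))[:3];q=np.array([q[0],-q[1],-q[2]])
    return cv2.projectPoints(q[None],np.zeros(3),np.zeros(3),f['K'],f['d'])[0].ravel()
print(proj(arm.observe()['tcp_pos']))
print(f['tool_from_camera'])
for c,r in((308,302),(332,302),(308,330),(325,290),(325,275),(330,235),(340,205)): print(c,r,depth(f,(c,r)))
"
```

```text
t 7.72 tcp [0.676  0.0018 0.0573] yaw 170.53 F [-0.4003  0.3732 -0.3497] w 0.002 ff 0.0
[318.366  283.5254]
[[ 0.0005  0.9598  0.2806  0.0706]
 [ 1.     -0.0006  0.0002  0.0002]
 [ 0.0004  0.2806 -0.9598 -0.1766]
 [ 0.      0.      0.      1.    ]]
308 302 [ 0.6652 -0.      0.1005]
332 302 [0.6665 0.0082 0.1004]
308 330 [0.6651 0.0005 0.121 ]
325 290 [0.6759 0.0047 0.0662]
325 275 [0.6685 0.0059 0.0676]
330 235 [0.6514 0.0108 0.0677]
340 205 [0.6272 0.0156 0.1298]
```

```bash
python3 -c "
from h import *
f=cam('wrist')
for c in (305,310,330,335):
    print(c,[ (r,depth(f,(c,r))[[0,2]].round(4).tolist(), float(f['z_map'][r,c])) for r in range(292,312,3)])
P,C,px=cloud(f)
Ti=R.from_rotvec(arm.observe()['tool_rot']).as_matrix()
q=(P-arm.observe()['tcp_pos'])@Ti
m=(px[:,1]>290)&(q[:,2]<-.02)&(abs(q[:,1])<.06)
for z in np.arange(-.12,-.02,.01):
    b=q[m&(abs(q[:,2]-z)<.005)]
    if len(b): print(round(z,3),len(b),b.min(0),b.max(0))
"
```

```text
305 [(292, [0.7026, -0.0001], 0.2516604959964752), (295, [0.7043, 0.0004], 0.2539253532886505), (298, [0.665, 0.0969], 0.14838814735412598), (301, [0.6649, 0.0998], 0.14580348134040833), (304, [0.6651, 0.1019], 0.1421608328819275), (307, [0.6648, 0.1049], 0.14091600477695465), (310, [0.665, 0.1069], 0.13734658062458038)]
310 [(292, [0.7031, -0.0], 0.25108399987220764), (295, [0.7047, 0.0007], 0.25171831250190735), (298, [0.6652, 0.0971], 0.1476535052061081), (301, [0.6652, 0.0998], 0.14552642405033112), (304, [0.6654, 0.1018], 0.14374467730522156), (307, [0.6652, 0.1047], 0.14100588858127594), (310, [0.6652, 0.1069], 0.13945730030536652)]
330 [(292, [0.6775, 0.0653], 0.18158085644245148), (295, [0.6789, 0.0653], 0.1836007982492447), (298, [0.6665, 0.0967], 0.14804641902446747), (301, [0.6663, 0.0999], 0.14527447521686554), (304, [0.6666, 0.1017], 0.0), (307, [0.6663, 0.1047], 0.14061838388442993), (310, [0.6664, 0.1067], 0.13833117485046387)]
335 [(292, [0.6782, 0.0645], 0.1820679008960724), (295, [0.68, 0.0635], 0.1851256936788559), (298, [0.6667, 0.0969], 0.14867258071899414), (301, [0.6666, 0.0997], 0.14561539888381958), (304, [0.6665, 0.1024], 0.14322184026241302), (307, [0.6667, 0.1045], 0.14036351442337036), (310, [0.6665, 0.1071], 0.13811154663562775)]
-0.12 11796 [ 0.0064 -0.0586 -0.125 ] [ 0.0182  0.0592 -0.115 ]
-0.11 17431 [-0.0037 -0.0593 -0.115 ] [ 0.0179  0.0588 -0.105 ]
-0.1 10239 [-0.0096 -0.0503 -0.105 ] [ 0.0175  0.0511 -0.095 ]
-0.09 11255 [-0.0109 -0.0414 -0.095 ] [ 0.0139  0.0429 -0.085 ]
-0.08 4348 [-0.0135 -0.0336 -0.085 ] [ 0.014   0.0346 -0.075 ]
-0.07 1578 [-0.0121 -0.0166 -0.075 ] [ 0.0122  0.0187 -0.065 ]
-0.06 1240 [ 0.0053 -0.0136 -0.065 ] [ 0.0114  0.0138 -0.055 ]
-0.05 1043 [ 0.0056 -0.0135 -0.055 ] [ 0.0115  0.0137 -0.045 ]
-0.04 493 [ 0.0057 -0.0133 -0.045 ] [ 0.0112  0.0135 -0.0366]
```

The fingers end about 38 mm short of the reported TCP: the wrist depth puts the tips at z 0.096 with the TCP at 0.057, and the scene view agrees. They are hovering above the post, so I'll use that offset from here on. I'll back off and go lower.

Request:
move_arm:
  deltas:
    - [[-0.012, 0, 0, 0], [-0.012, 0.002, 0, 0], [0, 0, 0.016, 0], [0, 0, 0.016, 0], [0, 0, 0.014, 0], [0, 0, 0, 0], [0, 0, 0, 0]]

```text
time_s: 8.7
tcp_pos: [0.6998, -0.0002, 0.0114]
tool_rot: [0.259, 3.131, 0.0]
wrist_force: [0.4, -0.1, -0.0]
gripper_width: -0.001
finger_force: 0.0
```

```bash
python3 -c "
from h import *
go(world(-.151,0,.01))"
```

```text
t 8.7 tcp [ 0.6998 -0.0002  0.0114] yaw 170.53 F [ 0.3729 -0.0684 -0.0433] w -0.001 ff 0.0
tool delta mm [33.0162  1.3261  1.403 ]
```

Request:
move_arm:
  deltas:
    - [[0.005, 0, 0, 0], [0.004, 0, 0, 0], [0.004, 0, 0, 0], [0.004, 0, 0, 0], [0.004, 0, 0, 0], [0.004, 0, 0, 0], [0.003, 0, 0, 0], [0, 0, 0, 0]]

```text
time_s: 9.7
tcp_pos: [0.673, 0.0042, 0.0122]
tool_rot: [0.259, 3.129, -0.0]
wrist_force: [5.3, -1.7, 0.2]
gripper_width: -0.002
finger_force: 2.2
```

```bash
python3 -c "
from h import *
go(world(-.151,0,.01))
f=cam('scene');P,C,_=cloud(f)
c=C.astype(int)
m=(P[:,2]>.122)&(P[:,2]<.138)&(abs(P[:,0]-.57)<.1)&(abs(P[:,1]-.03)<.08)&(c[:,2]>c[:,0]+25)
B=P[m];r=cv2.minAreaRect((B[:,:2]*1000).astype(np.float32));print(r,plate(np.array(r[0])/1000))
w=cam('wrist');cv2.imwrite('pics/w3.png',w['img'])
P,C,_=cloud(w);c=C.astype(int)
m=(P[:,2]>.124)&(P[:,2]<.137)&(P[:,0]<.64)&(c[:,2]>c[:,0]+25)
q=np.array([plate(p) for p in P[m][::5]])
for y in np.arange(-.05,.05,.01):
    b=q[abs(q[:,1]-y)<.003]
    if len(b)>5: print(round(y,3),b[:,0].min().round(4),b[:,0].max().round(4))
"
```

```text
t 9.7 tcp [0.673  0.0042 0.0122] yaw 170.53 F [ 5.2888 -1.6815  0.2342] w -0.002 ff 2.234611038648353
tool delta mm [5.9314 1.3879 2.1841]
((590.4326782226562, 30.286022186279297), (102.37906646728516, 140.88705444335938), 78.83518981933594) [-0.0711 -0.0107]
-0.04 -0.0996 -0.0705
-0.03 -0.0989 -0.0707
-0.02 -0.0981 -0.0708
-0.01 -0.0972 -0.0707
0.0 -0.0962 -0.071
0.01 -0.0955 -0.0708
0.02 -0.0945 -0.0708
0.03 -0.0938 -0.0706
0.04 -0.0927 -0.0706
```

View pics/w3.png

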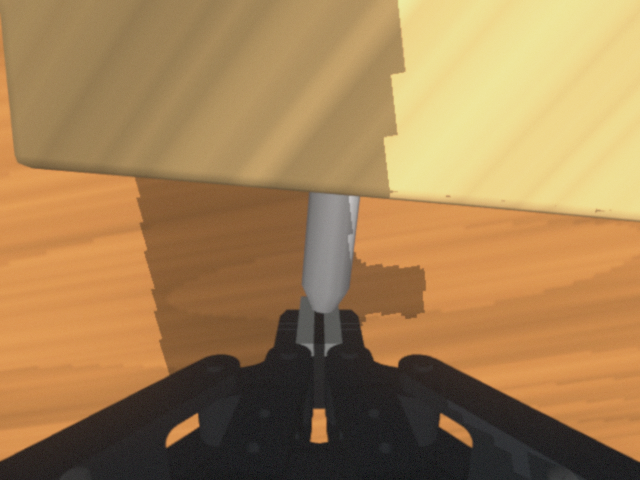

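The wrist picture shows the shut fingers against the post tip at (325,305). The block's back edge runs from (20,162) to (640,218), so it is still about 5° off square and 6 mm short. I'll keep pushing and let the stop square it.

Request:
move_arm:
  deltas:
    - [[0.003, 0, 0, 0], [0.002, 0, 0, 0], [0.002, 0, 0, 0], [0.001, 0, 0, 0], [0, 0, 0, 0]]

```text
time_s: 10.42
tcp_pos: [0.6701, 0.0058, 0.0142]
tool_rot: [0.258, 3.119, 0.002]
wrist_force: [11.6, -1.2, 1.4]
gripper_width: 0.0
finger_force: 5.7
```

```bash
cat >> h.py <<'E'
def wface():
    w=cam('wrist')
    P,C,_=cloud(w);c=C.astype(int)
    m=(P[:,2]>.122)&(P[:,2]<.14)&(P[:,0]<.64)&(c[:,2]>c[:,0]+25)
    print("top z",np.median(P[m][:,2]))
    q=(P[m][:,:2]-E0)@np.array([PX,PY]).T;ys=np.arange(-.035,.045,.005);xs=[]
    for y in ys:
        b=q[abs(q[:,1]-y)<.002];xs.append(b[:,0].min() if len(b)>5 else np.nan)
    xs=np.array(xs);k=~np.isnan(xs);p=np.polyfit(ys[k],xs[k],1)
    print("face x at y0",p[1].round(4),"yaw err deg",np.degrees(np.arctan(p[0])).round(2),"yext",q[:,1].min(),q[:,1].max())
    return w
E
python3 -c "
from h import *
go();wface()"
```

```text
t 10.43 tcp [0.6701 0.0058 0.0142] yaw 170.53 F [11.6075 -1.166   1.3687] w 0.0 ff 5.667773123259394
top z 0.13100390815542862
face x at y0 -0.0918 yaw err deg 4.64 yext -0.04877781891555708 0.044785556366405056
```

The force has risen but the block isn't turning square. The leading corner is on the stop, so I'll swing the post sideways from its -y side to take out the remaining 4.6°.

Request:
move_arm:
  deltas:
    - [[-0.012, 0, 0, 0], [0, -0.016, 0, 0], [0, -0.016, -0.003, 0], [0.012, 0, 0, 0], [0.01, 0, 0, 0], [0, 0.006, 0, 0], [0, 0.004, 0, 0], [0, 0.003, 0, 0], [0, 0, 0, 0]]

```text
time_s: 11.6
tcp_pos: [0.6517, -0.0109, 0.0143]
tool_rot: [0.258, 3.131, -0.0]
wrist_force: [0.3, 0.4, 0.3]
gripper_width: 0.004
finger_force: 0.0
```

```bash
python3 -c "
from h import *
go(world(-.139,0,.017));wface()"
```

```text
t 11.6 tcp [ 0.6517 -0.0109  0.0143] yaw 170.57 F [0.2509 0.4296 0.2826] w 0.004 ff 0.0
tool delta mm [-0.6947 19.853  -2.7208]
top z 0.12996989577234863
face x at y0 -0.0936 yaw err deg 4.66 yext -0.033305884150982346 0.07840124731327208
```

Request:
move_arm:
  deltas:
    - [[0, 0.003, 0, 0], [0, 0.003, 0, 0], [0, 0.002, 0, 0], [0, 0.002, 0, 0], [0, 0.001, 0, 0], [0, 0, 0, 0]]

```text
time_s: 12.4
tcp_pos: [0.6533, -0.0003, 0.0144]
tool_rot: [0.259, 3.131, 0.0]
wrist_force: [0.8, -2.1, -0.5]
gripper_width: 0.002
finger_force: 0.7
```

```bash
python3 -c "
from h import *
go(world(-.139,0,.017));wface()"
```

```text
t 12.4 tcp [ 0.6533 -0.0003  0.0144] yaw 170.54 F [ 0.7753 -2.1061 -0.4602] w 0.002 ff 0.6903385902842274
tool delta mm [-0.8072  9.1481 -2.6225]
top z 0.13000285970267073
face x at y0 -0.093 yaw err deg 0.73 yext -0.04263247830038266 0.06790584878960587
```

Request:
move_arm:
  deltas:
    - [[0, -0.008, 0, 0], [-0.013, 0, 0, 0], [-0.013, 0, 0, 0], [0, 0.014, 0.003, 0], [0, 0.014, 0, 0], [0.008, 0, 0, 0], [0.003, 0, 0, 0], [0.002, 0, 0, 0], [0.001, 0, 0, 0], [0, 0, 0, 0]]

```text
time_s: 13.7
tcp_pos: [0.6691, 0.0167, 0.0118]
tool_rot: [0.26, 3.129, -0.0]
wrist_force: [3.8, -0.4, -1.0]
gripper_width: 0.001
finger_force: 2.3
```

```bash
python3 -c "
from h import *
go(world(-.151,-.011,.013));wface()"
```

```text
t 13.7 tcp [0.6691 0.0167 0.0118] yaw 170.5 F [ 3.7654 -0.4009 -1.0387] w 0.001 ff 2.3392582063024747
tool delta mm [-0.0166  0.738  -1.1899]
top z 0.13029163140878625
face x at y0 -0.0902 yaw err deg -0.26 yext -0.057835258223683274 0.036754759678124395
```

Request:
move_arm:
  deltas:
    - [[-0.006, 0, 0, 0], [0, 0, -0.027, 0], [0, -0.002, -0.027, 0], [0.02, 0, 0, 0], [0.02, 0, 0, 0], [0.004, 0, 0, 0], [0, 0, 0, 0]]
  jaw: 0.7

```text
time_s: 14.62
tcp_pos: [0.6301, 0.0216, 0.0649]
tool_rot: [-0.259, -3.13, 0.0]
wrist_force: [-0.6, -0.9, -0.1]
gripper_width: 0.703
finger_force: 0.0
```

```bash
python3 -c "
from h import *
go(world(-.101,-.0085,.066));w=wface();cv2.imwrite('pics/w4.png',w['img'])
P,C,px=cloud(w);s=arm.observe()
q=(P-s['tcp_pos'])@R.from_rotvec(s['tool_rot']).as_matrix()
for sg in(1,-1):
    m=(q[:,1]*sg>.028)&(q[:,1]*sg<.05)&(abs(q[:,0])<.02)&(q[:,2]<-.02)&(q[:,2]>-.09)
    print('finger end',q[m][:,2].max(),'x max',q[m][:,0].max(),q[m][:,1].min(),q[m][:,1].max())"
```

```text
t 14.62 tcp [0.6301 0.0216 0.0649] yaw 170.54 F [-0.6489 -0.8549 -0.0535] w 0.703 ff 0.0
tool delta mm [10.7109 -0.1498 -1.0608]
top z 0.12999014473295833
face x at y0 -0.093 yaw err deg -7.24 yext -0.06086198364322338 0.03958170248858177
finger end -0.038851525378481126 x max 0.014334790057368282 0.02872266567230986 0.04998363408148939
finger end -0.038175262807418356 x max 0.01444827909727014 -0.0499953731364679 -0.028188105225662452
```

View pics/w4.png

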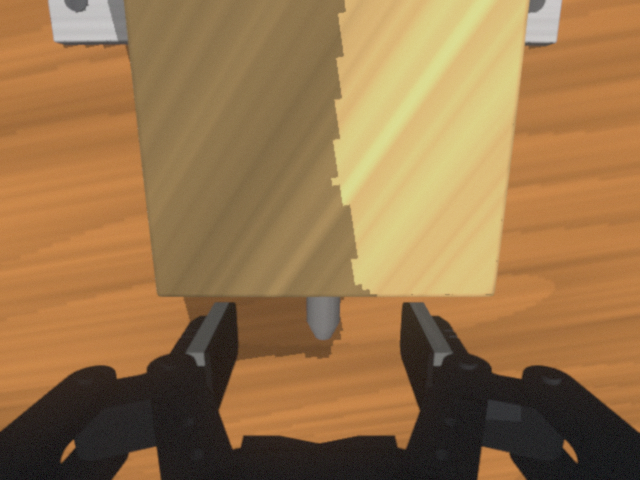

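The wrist picture shows the block's edge straight along row 296. The post is centred at (322,315) between the fingers at (215,330) and (425,330). Now I'll tip it.

Request:
move_arm:
  deltas:
    - [[0.01, 0, 0, 0], [0.01, 0, -0.008, 0], [0.01, 0, -0.007, 0], [0.01, 0, -0.005, 0], [0.011, 0, -0.004, 0], [0.011, 0, -0.004, 0], [0.011, 0, -0.003, 0]]

```text
time_s: 15.55
tcp_pos: [0.5581, 0.0338, 0.0975]
tool_rot: [0.259, 3.13, 0.0]
wrist_force: [1.9, -0.8, 3.8]
gripper_width: 0.698
finger_force: 1.7
```

```bash
python3 -c "
from h import *
go();f=cam('scene');cv2.imwrite('pics/s5.png',cv2.resize(f['img'][180:330,240:420],None,fx=4,fy=4,interpolation=cv2.INTER_CUBIC))"
```

```text
t 15.55 tcp [0.5581 0.0338 0.0975] yaw 170.54 F [ 1.9198 -0.8113  3.8404] w 0.698 ff 1.6981191001832485
```

View pics/s5.png

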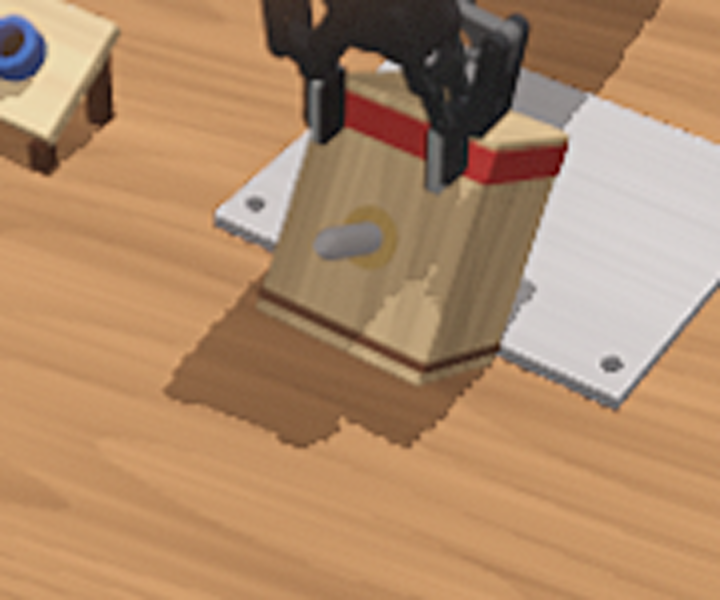

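The block leans about 30° over the plate edge, with the fingers on either side of the post at (320,110) and (445,165). I'll keep pushing.

Request:
move_arm:
  deltas:
    - [[0.011, 0, -0.002, 0], [0.011, 0, -0.002, 0], [0.011, 0, 0, 0], [0.01, 0, 0, 0], [0.008, 0, 0, 0], [0.008, 0, 0, 0], [0, 0, 0, 0], [0, 0, 0, 0]]

```text
time_s: 16.6
tcp_pos: [0.5006, 0.0432, 0.1004]
tool_rot: [0.259, 3.13, -0.0]
wrist_force: [-0.3, 0.0, -0.6]
gripper_width: 0.7
finger_force: 0.0
```

```bash
python3 -c "
from h import *
go();f=cam('scene');P,C,_=cloud(f);c=C.astype(int)
for l in('post_tip','post_foot'):
    a=spotter.tip_of('scene',l)
    for x in a[:1]: print(l,x,depth(f,x['pixel']))
cv2.imwrite('pics/s6.png',cv2.resize(f['img'][130:330,240:440],None,fx=3,fy=3,interpolation=cv2.INTER_CUBIC))"
```

```text
t 16.6 tcp [0.5006 0.0432 0.1004] yaw 170.53 F [-0.3085  0.0059 -0.5671] w 0.7 ff 0.0
post_tip {'pixel': [354.2, 196.1], 'confidence': 0.91} [0.485  0.0439 0.1497]
post_foot {'pixel': [351.5, 213.9], 'confidence': 0.69} [0.4928 0.0431 0.1092]
```

View pics/s6.png

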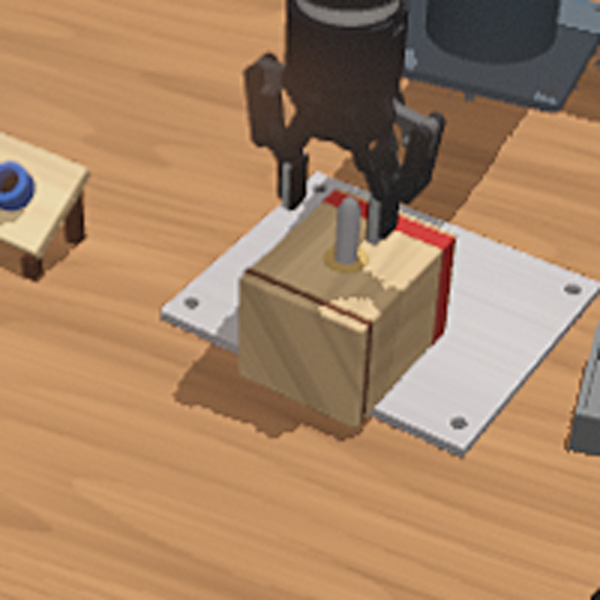

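The block lies flat with its post up at crop (347,225). I'll rise and go over to the brass collar.

Request:
move_arm:
  deltas:
    - [[0, 0, -0.04, 0], [0, 0, -0.04, 0], [0, -0.02, -0.02, 0], [0, -0.05, 0, 0], [0, -0.055, 0, 0], [0, -0.055, 0, 0], [0, -0.055, 0, 0], [0, -0.055, 0, 0], [0, -0.055, 0, 0], [-0.009, -0.028, 0, 0]]
  jaw: 0.9

```text
time_s: 18.0
tcp_pos: [0.4469, -0.3291, 0.2001]
tool_rot: [-0.265, -3.13, 0.001]
wrist_force: [0.1, -0.0, -0.1]
gripper_width: 0.905
finger_force: 0.0
```

```bash
cat > c.py <<'E'
from h import *
import sys
go()
w=cam("wrist");P,C,px=cloud(w);c=C.astype(int)
hsv=cv2.cvtColor(C[None],cv2.COLOR_BGR2HSV)[0].astype(int)
lab={"wide":"wide_collar_centre","narrow":"narrow_collar_centre"}
for n,l in lab.items():
    for x in spotter.tip_of("wrist",l)[:1]:print(n,x,depth(w,x["pixel"]))
# rack plane fit and ring tops
m=(P[:,2]>.02)&(P[:,2]<.11)&(P[:,1]<-.15)&(P[:,1]>-.42)&(P[:,0]>.37)&(P[:,0]<.53)
Q=P[m];h=hsv[m]
n=np.array([.866*0+.5*.9877,-.5*.156,.866])  # face normal (away from robot, up)
u=np.array([-.9877*.866,.156*.866,.5]);v=np.cross(n,u)
d=Q@n
hist,e=np.histogram(d,bins=np.arange(d.min(),d.max(),.001));print("levels",[(e[i].round(4),hist[i]) for i in np.argsort(hist)[::-1][:10]])
board=np.median(d[(abs(d-e[hist.argmax()])<.004)])
print("board level",board)
for nm,lo,hi,y0 in(("wide",.018,.026,-.326),("narrow",.016,.024,-.24)):
    k=(d-board>lo)&(d-board<hi)&(abs(Q[:,1]-y0)<.04)
    if k.sum()<30: print(nm,"few",k.sum());continue
    uv=np.stack([Q[k]@u,Q[k]@v],1);(a,b),r=cv2.minEnclosingCircle((uv*1000).astype(np.float32))
    H=np.median(d[k]);ctr=(a*u+b*v)/1000+n*H
    print(nm,k.sum(),"top centre",ctr,"r",r,"height",H-board,"=> centre",ctr-n*(.011 if nm=="wide" else .010))
cv2.imwrite(sys.argv[1],w["img"])
f=cam("top")
for l in("post_tip","post_foot"):
    for x in spotter.tip_of("top",l)[:1]:print(l,x,depth(f,x["pixel"]),at_z(f,x["pixel"],.15 if l=="post_tip" else .1))
E
python3 c.py pics/w7.png
```

```text
t 18.0 tcp [ 0.4469 -0.3291  0.2001] yaw 170.34 F [ 0.0907 -0.0057 -0.1071] w 0.905 ff 0.0
wide {'pixel': [318.5, 220.8], 'confidence': 0.62} [ 0.4494 -0.3296  0.0632]
narrow {'pixel': [431.3, 220.6], 'confidence': 0.7} [ 0.4642 -0.2432  0.062 ]
levels [(np.float64(0.2881), np.int64(7016)), (np.float64(0.2871), np.int64(3551)), (np.float64(0.2891), np.int64(1288)), (np.float64(0.3101), np.int64(1005)), (np.float64(0.3091), np.int64(514)), (np.float64(0.3081), np.int64(498)), (np.float64(0.2861), np.int64(404)), (np.float64(0.3071), np.int64(402)), (np.float64(0.3021), np.int64(314)), (np.float64(0.2851), np.int64(210))]
board level 0.28837028304822826
wide 1940 top centre [ 0.4561 -0.3311  0.0683] r 24.532901763916016 height 0.021956268327675665 => centre [ 0.4507 -0.3303  0.0588]
narrow 954 top centre [ 0.4684 -0.2424  0.0666] r 18.13228416442871 height 0.019623453042624417 => centre [ 0.4635 -0.2416  0.058 ]
post_tip {'pixel': [273.3, 302.3], 'confidence': 0.77} [0.4923 0.0442 0.1469] [0.4924 0.0441 0.15  ]
post_foot {'pixel': [271.9, 303.5], 'confidence': 0.63} [0.4904 0.0463 0.149 ] [0.4888 0.0484 0.1   ]
```

Request:
move_arm:
  deltas:
    - [[-0.004, -0.001, 0.04, 0], [0, 0, 0.04, 0], [0, 0, 0.04, 0], [0, 0, 0.038, 0], [0, 0, 0.02, 0], [0, 0, 0.01, 0], [0, 0, 0, 0]]

```text
time_s: 19.18
tcp_pos: [0.4516, -0.3268, 0.0122]
tool_rot: [-0.257, -3.131, -0.001]
wrist_force: [0.6, -0.5, 0.1]
gripper_width: 0.899
finger_force: 0.0
```

Request:
move_arm:
  deltas:
    - [[0, 0, 0, 0], [0, 0, 0, 0], [0, 0, 0, 0], [0, 0, 0, 0]]
  jaw: 0.3
  squeeze: 40

```text
time_s: 19.68
tcp_pos: [0.4529, -0.3299, 0.0147]
tool_rot: [0.26, 3.128, -0.006]
wrist_force: [-1.2, -2.1, 6.2]
gripper_width: 0.553
finger_force: 41.5
```

Request:
move_arm:
  deltas:
    - [[-0.004, 0, -0.007, 0], [-0.004, 0, -0.007, 0], [-0.003, 0, -0.006, 0], [0, 0, -0.03, 0], [0, 0, -0.04, 0], [-0.02, 0.06, 0, 0], [-0.02, 0.06, 0, 0], [-0.02, 0.06, 0, 0], [-0.006, 0.014, 0, 0], [0, 0, 0, 0]]

```text
time_s: 20.92
tcp_pos: [0.5585, -0.1497, 0.1019]
tool_rot: [-0.255, -3.13, -0.001]
wrist_force: [-0.5, -0.7, -1.7]
gripper_width: 0.549
finger_force: 42.0
```

```bash
python3 -c "
from h import *
go([.56,-.15,-.02]);w=cam('wrist');P,C,px=cloud(w);c=C.astype(int)
s=arm.observe();q=(P-s['tcp_pos'])@R.from_rotvec(s['tool_rot']).as_matrix()
m=(abs(q[:,1])<.023)&(abs(q[:,0])<.04)&(q[:,2]>-.085)&(q[:,2]<.0)
b=q[m];print(len(b),b.min(0),b.max(0))
A=np.c_[b[:,:2],np.ones(len(b))]
# top face plane by RANSAC-free: print z by x
for x in np.arange(-.03,.035,.005):
    k=b[abs(b[:,0]-x)<.002]
    if len(k):print(x.round(3),len(k),k[:,2].min().round(4),k[:,2].max().round(4))
"
```

```text
t 20.93 tcp [ 0.5585 -0.1497  0.1019] yaw 170.68 F [-0.5472 -0.7177 -1.6624] w 0.549 ff 41.99218036606908
tool delta mm [ -1.6625  -0.0535 121.9086]
15755 [-0.0239 -0.023  -0.085 ] [ 0.0272  0.023  -0.0355]
-0.025 17 -0.0426 -0.0413
-0.02 388 -0.0462 -0.0427
-0.015 660 -0.0492 -0.0455
-0.01 1608 -0.0749 -0.0378
-0.005 1128 -0.0749 -0.0355
0.0 725 -0.0754 -0.0501
0.005 1089 -0.0755 -0.042
0.01 1685 -0.085 -0.0389
0.015 2054 -0.066 -0.0408
0.02 2172 -0.065 -0.0422
0.025 1147 -0.0573 -0.0441
```

Request:
move_arm:
  deltas:
    - [[0, 0, 0.04, 0], [0, 0, 0.04, 0], [0, 0, 0.025, 0], [0, 0, 0.01, 0], [0, 0, 0.006, 0], [0, 0, 0, 0]]

```text
time_s: 21.72
tcp_pos: [0.5589, -0.1518, -0.0179]
tool_rot: [0.26, 3.13, -0.001]
wrist_force: [0.1, 0.0, -1.0]
gripper_width: 0.554
finger_force: 42.0
```

Request:
move_arm:
  deltas:
    - [[0, 0, 0, 0], [0, 0, 0, 0], [0, 0, 0, 0], [0, 0, -0.02, 0], [0, 0, -0.03, 0], [0, 0, -0.04, 0], [0, 0, 0, 0]]
  jaw: 0.9

```text
time_s: 22.6
tcp_pos: [0.5619, -0.1523, 0.0764]
tool_rot: [0.258, 3.122, -0.004]
wrist_force: [0.3, 0.0, 0.1]
gripper_width: 0.901
finger_force: 0.0
```

```bash
cat > ring.py <<'E'
from h import *
import sys
x0,y0,zt,zb=map(float,sys.argv[1:5])
go()
w=cam("wrist");P,C,px=cloud(w)
m=(np.hypot(P[:,0]-x0,P[:,1]-y0)<.06)&(P[:,2]>zt-.006)&(P[:,2]<zt+.006)
q=P[m];(a,b),r=cv2.minEnclosingCircle((q[:,:2]*1000).astype(np.float32))
print("n",m.sum(),"centre",a/1000,b/1000,"r mm",r,"z",np.median(q[:,2]),q[:,2].std())
go([a/1000,b/1000,zb])
E
python3 ring.py .5585 -.15 .022 -.030
```

```text
t 22.6 tcp [ 0.5619 -0.1523  0.0764] yaw 170.55 F [0.2793 0.0453 0.0796] w 0.901 ff 0.0
n 4227 centre 0.5493206787109375 -0.15029335021972656 r mm 23.997007369995117 z 0.021898993574264808 0.0010353638034378211
t 22.65 tcp [ 0.5604 -0.1517  0.074 ] yaw 170.54 F [ 0.507   1.3248 -0.883 ] w 0.898 ff 0.0
tool delta mm [ 11.7311  -0.2741 103.9442]
```

Request:
move_arm:
  deltas:
    - [[0.012, 0, 0.03, 0], [0, 0, 0.04, 0], [0, 0, 0.025, 0], [0, 0, 0.012, 0], [0, 0, 0, 0], [0, 0, 0, 0]]

```text
time_s: 23.4
tcp_pos: [0.5476, -0.1495, -0.0345]
tool_rot: [0.259, 3.129, -0.001]
wrist_force: [-0.2, 0.3, 0.2]
gripper_width: 0.899
finger_force: 0.0
```

Request:
move_arm:
  deltas:
    - [[0, 0, 0, 0], [0, 0, 0, 0], [0, 0, 0, 0], [0, 0, 0, 0]]
  jaw: 0.3

```text
time_s: 23.9
tcp_pos: [0.548, -0.1497, -0.0339]
tool_rot: [0.259, 3.128, -0.002]
wrist_force: [-1.0, 0.4, 6.1]
gripper_width: 0.55
finger_force: 41.3
```

Request:
move_arm:
  deltas:
    - [[0, 0, -0.03, 0], [0, 0, -0.05, 0], [0, 0, -0.06, 0], [0, 0, -0.06, 0], [0, 0, 0, 0], [0, 0, 0, 0]]

```text
time_s: 24.65
tcp_pos: [0.5463, -0.1489, 0.1633]
tool_rot: [-0.259, -3.13, -0.001]
wrist_force: [-0.6, -0.1, -0.8]
gripper_width: 0.556
finger_force: 41.7
```

```bash
cat > held.py <<'E'
from h import *
import sys
zr=float(sys.argv[1]); R0=float(sys.argv[2])
go();w=cam('wrist');P,C,px=cloud(w);c=C.astype(int)
s=arm.observe();M=R.from_rotvec(s['tool_rot']).as_matrix();q=(P-s['tcp_pos'])@M
m=(np.hypot(q[:,0],q[:,1])<.05)&(abs(q[:,1])<R0*.8)&(abs(q[:,2]-zr)<.006)
b=q[m];print("ring top in tool",len(b),b.min(0),b.max(0),"z med",np.median(b[:,2]))
A=np.c_[b[:,:2],np.ones(len(b))];print("plane",np.linalg.lstsq(A,b[:,2],rcond=None)[0])
f=cam('top');F,_,_=cloud(f)
m=(F[:,2]>.143)&(F[:,2]<.154)&(abs(F[:,0]-.49)<.04)&(abs(F[:,1]-.045)<.04)
print("post top",m.sum(),F[m].mean(0) if m.any() else '')
g=cam('scene')
a=spotter.tip_of("top","post_tip");b=spotter.tip_of("scene","post_tip")
if a and b: print(a[0],b[0],tri(f,a[0]["pixel"],g,b[0]["pixel"]))
F,_,_=cloud(f)
m=(F[:,2]>.094)&(F[:,2]<.106)&(abs(F[:,0]-.48)<.1)&(abs(F[:,1]-.045)<.1)
r=cv2.minAreaRect((F[m][:,:2]*1000).astype(np.float32));print("block top",r,np.median(F[m][:,2]))
E
python3 held.py -.056 .024
```

```text
t 24.65 tcp [ 0.5463 -0.1489  0.1633] yaw 170.53 F [-0.596  -0.1477 -0.8437] w 0.556 ff 41.724253543652594
ring top in tool 11373 [-0.0266 -0.0192 -0.0592] [ 0.0218  0.0192 -0.05  ] z med -0.057125525064368625
plane [ 0.0143  0.0003 -0.0567]
post top 58 [0.4885 0.0455 0.1474]
{'pixel': [275.2, 305.4], 'confidence': 0.59} {'pixel': [352.4, 196.3], 'confidence': 0.96} [0.4875 0.041  0.1499]
block top ((483.6683349609375, 46.906349182128906), (100.696044921875, 129.80908203125), 80.53217315673828) 0.09938541017823166
```

Request:
move_arm:
  deltas:
    - [[0.025, 0.05, 0, 0], [0.025, 0.05, 0, 0], [0.025, 0.05, 0, 0], [0.0165, 0.0325, 0, 0], [0, 0, 0, 0], [0, 0, 0, 0]]

```text
time_s: 25.65
tcp_pos: [0.4861, 0.0457, 0.1636]
tool_rot: [-0.259, -3.13, 0.001]
wrist_force: [0.7, -1.4, -1.1]
gripper_width: 0.55
finger_force: 41.9
```

```bash
python3 -c "
from h import *
go([.4862,.0462,.068])
w=cam('wrist');P,C,px=cloud(w);s=arm.observe();q=(P-s['tcp_pos'])@R.from_rotvec(s['tool_rot']).as_matrix()
m=(abs(q[:,1])<.019)&(np.hypot(q[:,0],q[:,1])<.05)&(abs(q[:,2]+.056)<.006)
print(q[m].min(0),q[m].max(0))"
```

```text
t 25.65 tcp [0.4861 0.0457 0.1636] yaw 170.55 F [ 0.6823 -1.4302 -1.0993] w 0.55 ff 41.8794649746269
tool delta mm [-0.0921  0.5277 95.6027]
[-0.0253 -0.019  -0.0581] [ 0.0227  0.019  -0.05  ]
```

Request:
move_arm:
  deltas:
    - [[0, 0, 0.03, 0], [0, 0, 0.02, 0], [0, 0, 0.012, 0], [0, 0, 0.012, 0], [0, 0, 0, 0]]

```text
time_s: 26.32
tcp_pos: [0.4858, 0.0457, 0.0894]
tool_rot: [-0.26, -3.129, 0.0]
wrist_force: [0.1, 0.8, -1.5]
gripper_width: 0.555
finger_force: 41.9
```

Request:
move_arm:
  deltas:
    - [[0, 0, 0.01, 0], [0, 0, 0.009, 0], [0, 0, 0, 0]]

```text
time_s: 26.7
tcp_pos: [0.4855, 0.0461, 0.0702]
tool_rot: [-0.259, -3.129, 0.0]
wrist_force: [0.4, 0.1, -2.5]
gripper_width: 0.553
finger_force: 41.9
```

Request:
move_arm:
  deltas:
    - [[0, 0, 0.002, 0], [0, 0, 0, 0], [0, 0, 0, 0], [0, 0, -0.03, 0], [0, 0, -0.04, 0], [0, 0, -0.04, 0], [0, 0, 0, 0]]
  jaw: 0.9

```text
time_s: 27.58
tcp_pos: [0.4893, 0.0459, 0.1841]
tool_rot: [0.259, 3.122, 0.001]
wrist_force: [0.3, 0.3, 0.2]
gripper_width: 0.902
finger_force: 0.0
```

```bash
python3 ring.py .4886 .0458 .122 .16; python3 -c "
from h import *
go([.4635,-.2416,.014])"
```

```text
t 27.57 tcp [0.4893 0.0459 0.1841] yaw 170.53 F [0.2832 0.3061 0.1991] w 0.902 ff 0.0
n 3738 centre 0.4878984069824219 0.04579221343994141 r mm 23.98960304260254 z 0.12190232107518661 0.0011827770905756176
t 27.62 tcp [0.488  0.0459 0.1817] yaw 170.53 F [ 0.5635 -0.0181 -0.7702] w 0.9 ff 0.0
tool delta mm [ 0.1959 -0.1517 21.686 ]
t 27.62 tcp [0.488  0.0459 0.1817] yaw 170.53 F [ 0.5635 -0.0181 -0.7702] w 0.9 ff 0.0
tool delta mm [ -22.2947 -287.7328  167.6202]
```

The brass collar is home: its top is at z 0.122 and it is centred on the post. Next is the blue one.

Request:
move_arm:
  deltas:
    - [[0, -0.04, -0.01, 0], [-0.004, -0.055, 0, 0], [-0.004, -0.055, 0, 0], [-0.004, -0.055, 0, 0], [-0.004, -0.055, 0, 0], [-0.007, -0.028, 0, 0], [0, 0, 0.06, 0], [0, 0, 0.04, 0], [0, 0, 0, 0], [0, 0, 0, 0]]

```text
time_s: 28.88
tcp_pos: [0.462, -0.242, 0.0902]
tool_rot: [0.259, 3.13, -0.001]
wrist_force: [-0.2, 0.4, 0.6]
gripper_width: 0.901
finger_force: 0.0
```

```bash
python3 -c "
from h import *
go([.4635,-.2416,.015])"
```

```text
t 28.88 tcp [ 0.462  -0.242   0.0902] yaw 170.54 F [-0.1554  0.3601  0.6386] w 0.901 ff 0.0
tool delta mm [-1.3223  0.68   75.1834]
```

Request:
move_arm:
  deltas:
    - [[-0.001, 0.001, 0.035, 0], [0, 0, 0.025, 0], [0, 0, 0.014, 0], [0, 0, 0, 0], [0, 0, 0, 0]]

```text
time_s: 29.5
tcp_pos: [0.4641, -0.2419, 0.0172]
tool_rot: [0.259, 3.128, -0.003]
wrist_force: [0.3, -0.1, 0.2]
gripper_width: 0.901
finger_force: 0.0
```

Request:
move_arm:
  deltas:
    - [[0, 0, 0, 0], [0, 0, 0, 0], [0, 0, 0, 0], [0, 0, 0, 0], [0, 0, 0, 0]]
  jaw: 0.2
  squeeze: 30

```text
time_s: 30.12
tcp_pos: [0.4636, -0.2417, 0.0164]
tool_rot: [0.259, 3.129, -0.002]
wrist_force: [0.3, -0.4, 5.9]
gripper_width: 0.398
finger_force: 34.7
```

Request:
move_arm:
  deltas:
    - [[-0.004, 0, -0.007, 0], [-0.004, 0, -0.007, 0], [-0.003, 0, -0.006, 0], [0, 0, -0.03, 0], [0, 0, -0.04, 0], [-0.028, 0.035, 0, 0], [-0.028, 0.035, 0, 0], [-0.017, 0.027, 0, 0], [0, 0, 0, 0], [0, 0, 0, 0]]

```text
time_s: 31.38
tcp_pos: [0.5613, -0.1593, 0.1051]
tool_rot: [-0.259, -3.13, 0.0]
wrist_force: [-0.1, -0.3, -0.4]
gripper_width: 0.395
finger_force: 31.8
```

```bash
python3 -c "
from h import *
go([.56,-.15,-.02]);w=cam('wrist');P,C,px=cloud(w);c=C.astype(int)
s=arm.observe();q=(P-s['tcp_pos'])@R.from_rotvec(s['tool_rot']).as_matrix()
m=(c[:,0]>c[:,2]+40)&(q[:,2]<0)
b=q[m];print(len(b),b.min(0),b.max(0))
"
```

```text
t 31.38 tcp [ 0.5613 -0.1593  0.1051] yaw 170.54 F [-0.0577 -0.2798 -0.4041] w 0.395 ff 31.829230886651203
tool delta mm [  2.6443   9.0305 125.0818]
8063 [-0.0194 -0.0164 -0.0595] [ 0.0187  0.0175 -0.0319]
```

Request:
move_arm:
  deltas:
    - [[0, 0, 0.04, 0], [0, 0, 0.04, 0], [0, 0, 0.028, 0], [0, 0, 0.012, 0], [0, 0, 0.006, 0], [0, 0, 0, 0]]

```text
time_s: 32.17
tcp_pos: [0.5621, -0.1597, -0.0198]
tool_rot: [0.26, 3.13, -0.001]
wrist_force: [-0.6, -0.2, -0.3]
gripper_width: 0.396
finger_force: 31.8
```

Request:
move_arm:
  deltas:
    - [[0, 0, 0, 0], [0, 0, 0, 0], [0, 0, 0, 0], [0, 0, -0.02, 0], [0, 0, -0.03, 0], [0, 0, -0.04, 0], [0, 0, 0, 0], [0, 0, 0, 0]]
  jaw: 0.8

```text
time_s: 33.17
tcp_pos: [0.5617, -0.1592, 0.0693]
tool_rot: [0.259, 3.131, -0.0]
wrist_force: [-0.6, -0.5, -0.5]
gripper_width: 0.801
finger_force: 0.0
```

```bash
python3 ring.py .56 -.16 .020 -.034
```

```text
t 33.17 tcp [ 0.5617 -0.1592  0.0693] yaw 170.53 F [-0.5681 -0.4607 -0.5096] w 0.801 ff 0.0
n 2004 centre 0.5552666625976562 -0.15839334106445313 r mm 17.98446273803711 z 0.01968648747767207 0.0013203950294173271
t 33.23 tcp [ 0.5609 -0.1589  0.0682] yaw 170.53 F [-0.3056 -0.4    -0.3648] w 0.8 ff 0.0
tool delta mm [  5.4905  -0.4998 102.2497]
```

Request:
move_arm:
  deltas:
    - [[0.006, 0, 0.04, 0], [0, 0, 0.035, 0], [0, 0, 0.018, 0], [0, 0, 0.009, 0], [0, 0, 0, 0], [0, 0, 0, 0]]

```text
time_s: 33.98
tcp_pos: [0.5571, -0.1588, -0.0311]
tool_rot: [0.259, 3.128, -0.001]
wrist_force: [-0.1, -0.3, 0.4]
gripper_width: 0.797
finger_force: 0.0
```

Request:
move_arm:
  deltas:
    - [[0, 0, 0, 0], [0, 0, 0, 0], [0, 0, 0, 0], [0, 0, 0, 0], [0, 0, 0, 0]]
  jaw: 0.2

```text
time_s: 34.6
tcp_pos: [0.5567, -0.1586, -0.0315]
tool_rot: [0.259, 3.129, -0.001]
wrist_force: [0.3, -0.6, 5.8]
gripper_width: 0.396
finger_force: 31.2
```

Request:
move_arm:
  deltas:
    - [[0, 0, -0.03, 0], [0, 0, -0.05, 0], [0, 0, -0.06, 0], [0, 0, -0.06, 0], [0, 0, 0, 0], [0, 0, 0, 0]]

```text
time_s: 35.35
tcp_pos: [0.5554, -0.1581, 0.1664]
tool_rot: [-0.259, -3.13, -0.0]
wrist_force: [-0.1, 0.3, -0.4]
gripper_width: 0.394
finger_force: 30.6
```

```bash
python3 held.py -.056 .018; python3 -c "
from h import *
go([.4886,.0458,.0])"
```

```text
t 35.35 tcp [ 0.5554 -0.1581  0.1664] yaw 170.53 F [-0.1283  0.3301 -0.3719] w 0.394 ff 30.63565313379513
ring top in tool 4423 [-0.0177 -0.0144 -0.0548] [ 0.0189  0.0144 -0.05  ] z med -0.05261466734486929
plane [ 0.006   0.0002 -0.0525]
post top 64 [0.4885 0.0456 0.1468]
{'pixel': [273.0, 303.3], 'confidence': 0.87} {'pixel': [351.9, 195.2], 'confidence': 0.94} [0.4915 0.0429 0.1559]
block top ((483.628173828125, 46.71601867675781), (100.46883392333984, 129.75144958496094), 80.49515533447266) 0.09935476735553961
t 35.6 tcp [ 0.5545 -0.1577  0.1649] yaw 170.53 F [ 0.2193  0.5694 -0.0388] w 0.396 ff 30.63247946149204
tool delta mm [ 97.7491 189.718  165.4887]
```

Request:
move_arm:
  deltas:
    - [[0.025, 0.05, 0, 0], [0.025, 0.05, 0, 0], [0.025, 0.05, 0, 0], [0.022, 0.04, 0, 0], [0, 0, 0, 0], [0, 0, 0, 0], [0, 0, 0, 0]]

```text
time_s: 36.48
tcp_pos: [0.4915, 0.0441, 0.1668]
tool_rot: [-0.262, -3.13, 0.001]
wrist_force: [0.1, -0.8, -0.4]
gripper_width: 0.394
finger_force: 30.6
```

```bash
python3 -c "
from h import *
go([.488,.0459,.0915])"
```

```text
t 36.48 tcp [0.4915 0.0441 0.1668] yaw 170.44 F [ 0.0567 -0.7732 -0.4336] w 0.394 ff 30.634835901728366
tool delta mm [ 3.6898  1.2334 75.3055]
```

Request:
move_arm:
  deltas:
    - [[0.003, 0.001, 0.012, 0], [0, 0, 0.012, 0], [0, 0, 0.01, 0], [0, 0, 0.01, 0], [0, 0, 0, 0]]

```text
time_s: 37.1
tcp_pos: [0.4876, 0.0467, 0.1219]
tool_rot: [-0.259, -3.128, 0.0]
wrist_force: [-0.1, -0.2, -0.1]
gripper_width: 0.396
finger_force: 30.6
```

Request:
move_arm:
  deltas:
    - [[0, 0, 0.012, 0], [0, 0, 0.01, 0], [0, 0, 0.008, 0], [0, 0, 0, 0]]

```text
time_s: 37.6
tcp_pos: [0.4877, 0.0467, 0.0922]
tool_rot: [-0.259, -3.129, 0.0]
wrist_force: [-0.5, -0.6, -0.1]
gripper_width: 0.396
finger_force: 30.6
```

Request:
move_arm:
  deltas:
    - [[0, 0, 0.002, 0], [0, 0, 0, 0], [0, 0, 0, 0], [0, 0, -0.03, 0], [0, 0, -0.04, 0], [0, 0, -0.03, 0], [0, 0, 0, 0], [0, 0, 0, 0]]
  jaw: 0.8

```text
time_s: 38.6
tcp_pos: [0.4883, 0.0466, 0.1906]
tool_rot: [-0.259, -3.13, 0.0]
wrist_force: [0.1, 0.6, 0.1]
gripper_width: 0.799
finger_force: 0.0
```

```bash
python3 -c "
from h import *
go()
w=cam('wrist');P,C,px=cloud(w);c=C.astype(int)
d=np.hypot(P[:,0]-.4886,P[:,1]-.0458)
for n,m in(('blue',(c[:,0]>c[:,2]+40)&(d<.04)&(P[:,2]<.16)&(P[:,2]>.1)),('brass',(d>.0195)&(d<.0235)&(P[:,2]<.16)&(P[:,2]>.09))):
    b=P[m];print(n,len(b),b.min(0),b.max(0),'ztop med',np.percentile(b[:,2],[50,90]))
m=(c[:,0]>c[:,2]+40)&(d<.04)&(P[:,2]<.16)&(P[:,2]>.136)
print('blue top circle',cv2.minEnclosingCircle((P[m][:,:2]*1000).astype(np.float32)))
m=(d<.009)&(P[:,2]>.143)&(P[:,2]<.16);print('post',P[m].mean(0))
cv2.imwrite('pics/end.png',w['img'])"
```

```text
t 38.6 tcp [0.4883 0.0466 0.1906] yaw 170.53 F [0.0806 0.6392 0.0599] w 0.799 ff 0.0
blue 1686 [0.4694 0.0299 0.1361] [0.5039 0.0642 0.144 ] ztop med [0.1418 0.1427]
brass 972 [0.4652 0.0224 0.1188] [0.5065 0.0693 0.1422] ztop med [0.1219 0.1228]
blue top circle ((486.8088684082031, 46.782039642333984), 17.596616744995117)
post [0.4866 0.0476 0.1475]
```

View pics/end.png

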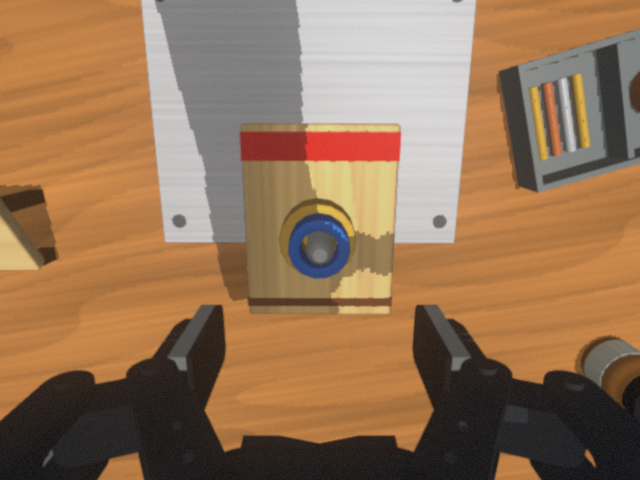

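The wrist picture shows the blue collar at (318,245) on top of the brass one, both around the post and home (tops at z 0.142 and 0.122). The gripper is clear, so I'll hand in.

```bash
python3 -c "
from h import *
print(job_done())"
```

```text
the job is handed in; nothing more can be done
None
```

I handed the job in at about 39 s: the block lies flat on the plate with its post up, and both collars are on the post and fully home, the brass one below the blue one. The judge gave no verdict; my last camera measurements put the collar tops at z 0.122 m and 0.142 m, as they should be when home. I did not re-measure the tray, jar and mandrel at the end, but no move went near them.

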